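# Close the circuit-board test fixture

### The arm

A 6-joint arm with a two-finger parallel gripper is mounted at the origin on the work surface. World frame = base frame: x ahead of the robot, y to its left, z up, the work surface at z = 0. Lengths are in mm, angles in rad, forces in N, time in s.
With the tool pointing down it reaches from about 200 to 875 mm from the base axis. Payload 3.4 kg.
Tool frame: the origin (TCP) lies on the mounting face of the last link; the fingertips stand 199 mm ahead of it and the grasp point (between the pads) lies 180 mm ahead of it; z points along the fingers, y is the line along which they close (so a half turn about z gives the same grasp; the last joint's range is limited). The gripper opens to 94 mm and grips with 3 to 60 N. Pads are 16 mm wide; open, the fingers measure 119 mm over their backs; the gripper's body (75 mm by 177 mm) begins 78 mm behind the grasp point.
Start: joints at [-1.369, 0.276, 1.505, -0, 1.361, -0.121], TCP at [182.4, -545.321, 404.693] pointing down, gripper open.
Joint ranges: [-2.89, 2.89], [-0.75, 2.08], [0.22, 2.7], [-1.18, 4.32], [0.11, 2.71], [-2.7, 2.7]. Speed limits (rad/s): [2.57, 2.57, 3.14, 3.14, 3.14, 3.14].

### API

Orientations are given as [roll, pitch, yaw] about the fixed x, y, z axes, in that order (R = Rz(yaw) Ry(pitch) Rx(roll)).
In Python, from workcell import manip gives the robot as it stands.
- The arm moves only by the tool arm_command, never from a script. Its argument "commands" is a list that holds one entry, the list of rows, each a list of 4 numbers: the shift along the tool's x, y, z in cm, then the turn about the tool's z in degrees. In form: [[[x, y, z, turn], ...]]. A call has 1 to 12 rows; each row shifts and turns the commanded pose from where the row before left it, along the tool's axes as they then stand; what a row does not reach is not made up. A row lasts 1/8 s, in which the tool goes at most 62.5 mm and 10.7 degrees, less where a joint would pass 70% of its speed; a pose out of reach is approached as far as the arm can. A call with a gripper value outside its range is refused whole. "fingers" is the gripper command: -1 is shut, 1 is fully open, values between are in proportion, set as the call begins (left out, the last holds). The fingers move at their own pace and stop on an object; "force" is the grip in N (left out, the last holds). Time passes only in rows, so rows that do not move let the fingers close. It gives the time, the measured TCP pose, the force, the opening and the grip force at its end, in the units of the state.
- manip.observe(): the state, without advancing time (a new reading comes with each control period).
- manip.snapshot(name): name is "scene" or "top" or "wrist"; returns the picture (420x560x3 uint8, blue, green, red); there is no depth.
- manip.camera_model(name): a dict with "intrinsics" (3x3 intrinsics, pixels), "k1" (the pictures are not rectified: a ray, as slopes to the right and down, at radius r is drawn at 1 + k1 r^2 times it, then the intrinsics apply), "pose" (4x4, takes a point from camera to world coordinates); the wrist camera has in their place "hand_eye" (4x4, takes a point from camera to tool coordinates, whose origin is the TCP and whose axes are the flange's). Camera axes: x right, y down, z forward; pixel columns grow to the right and rows downward; lengths in mm; the calibration is good to about 2 mm. A picture is of the moment at which its call begins: read the wrist's pose just before it. camera_model takes no time and is no camera call.
- manip.job_done(): hands the job in; it is judged then, once.
The state is a dict: "t": time; "joint_positions": joint angles; "qvel": joint speeds; "joint_efforts": joint torques, N m; "eef_pos": TCP position; "ee_rot": TCP orientation; "force": force on the tool from outside, world axes, zero at the start; "torque": the same for the moment, N m; "width": opening from 0.0 (shut) to 1.0 (fully open); "gripper_force": force on a finger pad.
Only numpy, scipy, OpenCV 4.12 (cv2) and the standard library are available. Lean on these libraries where they do the work, as an engineer would, in place of code of your own. Each camera call takes 0.05 s, during which the arm holds its last target. There are 200 camera calls.

### The job

A circuit board is lying ready in the test fixture. Take the aluminium press plate by its bridge handle and lower it, kept level, over the fixture's two guide pins until it rests on the board - do not let it drop, nor tip and bind on the pins - and let go of it; then push the toggle clamp's handle all the way over so that the clamp holds the plate fully home. Leave the multimeter, the drawer of parts, the solder reel and the side cutters where they are.

Things in the scene. Friction and masses are not known exactly. Their poses are not given: they have to be found in the camera images.
- fixture: Board-test fixture, fixed to the bench: grey box with a black deck, 194 mm long (its x, -62 to +132), 184 mm wide (its y), deck 45 mm above the bench. Origin: on the bench midway between the two guide pins, which stand at y = +68 and -68 mm. z is up. The toggle clamp stands on a pedestal at its +x end.
- pin_left (a point): Top of the steel guide pin at fixture x = 0, y = +68 mm, 87 mm above the bench. Upright, 10 mm in diameter, rising 42 mm from the deck; its last 8 mm taper to 4 mm.
- pin_right (a point): Top of the other, equal guide pin at fixture x = 0, y = -68 mm, 87 mm above the bench.
- board (a point): Centre of the green circuit board's upper face, midway between the pins, 55 mm above the bench. It lies in a black nest, 86 mm (x) by 100 mm (y), borne on springs: it carries the plate's weight without sinking and gives 4 mm when pressed with a further 5 N or so.
- stop (a point): Top of one of four brass standoffs, 10 mm in diameter, at fixture x = +-38, y = +-68 mm, tops 59 mm above the bench: the stops on which the plate's underside lands when it is fully home, 4 mm below where it rests on the unpressed board.
- plate: Loose press plate, 0.5 kg +-15 %, lying on its four feet on the bench. Aluminium, 100 mm (x) by 168 mm (y) by 10 mm, with four feet 8 mm long under it; two 11.5 mm through holes at x = 0, y = +-68 mm for the pins. Alike after a half turn. Origin: its centre in the plane of the feet; 55 mm above the bench when resting on the board, 51 mm when fully home.
- plate_grip (a point): Centre of the plate's bridge handle: a square bar 12 x 12 mm, 110 mm long along the plate's y, over the plate's centre, on a leg at each end (86 mm clear between the legs). Bar centre 36 mm above the plate's upper face, 54 mm above the bottom of the feet. Axes as the plate's: x across the bar, y along it, z up.
- clamp_handle (a joint): Toggle-clamp handle angle, rad: 0 = open (65 degrees above level, leaning away from the board), 1.13 = closed, at its stop (level, pointing to fixture +x). Stays where it is left. Closing it swings the clamp arm down on the plate, 30 mm in +x of its centre; the last part presses the plate home, then holds by itself on dead centre. Takes up to about 5 N at the grip.
- clamp_pin (a point): Hinge pin of the clamp handle, level along the fixture's y, at fixture x = +120 mm, 84 mm above the bench. The open clamp's arm stands in front of it, nearly upright, top 162 mm above the bench; its rubber-tipped screw points to the board, ending at fixture x = 75 mm, so the plate, 50 mm to its edge, comes down 25 mm clear of it.
- handle_grip (a point): Point on the axis of the clamp handle's round black grip (16 mm in diameter, from 32 to 100 mm from the hinge pin), 75 mm from the pin; moves with the handle. Open: fixture x = 152 mm, 152 mm above the bench (tip 175 mm). Closed: x = 195 mm, 84 mm above the bench.
- multimeter: Yellow multimeter lying on its back, 180 x 88 x 40 mm, loose; origin under its centre. To be left alone.
- parts_drawer: Clear open parts drawer with resistors, 130 x 75 x 45 mm, loose; origin under its centre. To be left alone.
- solder_reel: Reel of solder standing on end, 58 mm in diameter, 42 mm high, loose; origin under its centre. To be left alone.
- side_cutters: Side cutters with orange handles lying flat, about 145 x 54 x 12 mm, loose; origin at the joint, on the bench. To be left alone.
Not all that is in view belongs to the job. What is shaped like the plate but orange or red is not meant.

How it is judged (in metres and radians):
On the way, in this order (a step that is already met when the one before it is completed fails the run):
1. the press plate rests on the board, level and over both pins, let go, with the clamp still open (z of plate in the frame of fixture below 0.0575 m and horizontal distance between plate and fixture below 0.003 m and angle between plate's own z axis and vertical below 0.03 rad and angle between the y axis of plate and the y axis of fixture, either way round below 0.03 rad and contact force between plate and the fingers below 0.2 N and value of joint clamp_handle below 0.3 rad), for 0.2 s.
2. the clamp handle is over at its stop and the plate is fully home (value of joint clamp_handle above 1.05 rad and z of plate in the frame of fixture below 0.0525 m), for 0.2 s.
At the end, for the whole second after the job is handed in: The clamp handle is closed (over 1.05 rad of 1.13) and stays so, and the press plate sits over both pins, within 1.5 mm of fully home on its stops, level within 0.03 rad, at rest (all of step 2 and horizontal distance between plate and fixture below 0.003 m and angle between plate's own z axis and vertical below 0.03 rad and angle between the y axis of plate and the y axis of fixture, either way round below 0.03 rad and linear speed of plate below 0.02 m/s); the robot touches nothing.
It fails at once if the plate tipped on the pins (tilted more than 0.12 rad while on them) (horizontal distance between plate and fixture below 0.02 m and z of plate in the frame of fixture below 0.078 m and angle between plate's own z axis and vertical above 0.12 rad).
It fails at once if the plate was dropped on the pins (faster than 0.3 m/s while on them) (horizontal distance between plate and fixture below 0.02 m and z of plate in the frame of fixture below 0.078 m and linear speed of plate above 0.3 m/s).
It fails at once if the multimeter, parts drawer, solder reel or side cutters were moved by more than 20 mm (distance of any of multimeter, parts_drawer, solder_reel, side_cutters from where it was at the start of the episode above 0.02 m).
It also fails if it takes over 61 s, if anything falls off the work surface, if the arm or the gripper's body presses on something with over 40 N, if the wrist force passes 120 N, or if a joint passes its speed limit or range.

## Working session

There is one attempt and no reset: what is moved stays moved. The work goes in short steps, Python scripts to look and compute and a tool call to move; the robot and the scene stay as the last step left them, time stands still between calls to the robot, and variables do not carry over. Pictures are saved under pics/ and viewed, at most 10 in all, crops included, and the job is handed in when it is done.

Besides the shell and the picture viewer there is one more tool, called after "Emit:" as name([rows], argument=value, ...), one row to a line, values as JSON. arm_command: Moves the arm, as the interface text tells. Its arguments: {"type":"object","properties":{"commands":{"type":"array"},"fingers":{"type":"number"},"force":{"type":"number"}},"required":["commands"]}

```bash
mkdir -p pics; ls; python3 - <<'E'
from workcell import manip
import cv2
print(manip.observe())
for n in("scene","top"):
    cv2.imwrite(f"pics/{n}0.png",manip.snapshot(n)); print(n,manip.camera_model(n))
print(manip.camera_model("wrist"))
E
```

```text
pics
{'t': 0.0, 'joint_positions': array([-1.36896377e+00,  2.76605897e-01,  1.50610781e+00, -3.70856553e-05,
        1.36071563e+00, -1.20994025e-01]), 'qvel': array([ 0.0017837 , -0.00106048, -0.00156659, -0.00034552, -0.00098429,
       -0.00021466]), 'joint_efforts': array([ 9.06161276e-04, -4.04582226e+01, -2.37228870e+01,  7.02504278e-02,
        3.43939278e-02, -1.47256274e-04]), 'eef_pos': array([ 182.36790842, -545.09721559,  403.80830194]), 'ee_rot': array([-3.13976503e+00, -1.85693959e-04,  3.22834184e-01]), 'force': array([ 0.63120361,  0.26388486, -0.76412552]), 'torque': array([-0.0263869 ,  0.02350371, -0.00174013]), 'gripper_force': 0.0, 'width': 1.004173062931864}
scene {'intrinsics': array([[424.84828614,   0.        , 279.71225859],
       [  0.        , 424.84828614, 211.40452187],
       [  0.        ,   0.        ,   1.        ]]), 'k1': -0.09390640977134034, 'pose': array([[ 5.63841144e-01,  6.77669061e-01, -4.72067588e-01,
         9.44879658e+02],
       [ 8.25757234e-01, -4.52597515e-01,  3.36571657e-01,
        -3.58306911e+02],
       [ 1.44275813e-02, -5.
[... 548 characters left out ...]
, -3.47908521e-02, -9.99220333e-01,
         1.39239178e+03],
       [ 0.00000000e+00,  0.00000000e+00,  0.00000000e+00,
         1.00000000e+00]])}
{'intrinsics': array([[346.17128922,   0.        , 278.54759795],
       [  0.        , 346.17128922, 208.72233125],
       [  0.        ,   0.        ,   1.        ]]), 'k1': -0.05282245147139507, 'hand_eye': array([[ 2.12499275e-03, -9.69532662e-01, -2.44952858e-01,
         7.09103323e+01],
       [ 9.99997088e-01,  2.34039790e-03, -5.88299510e-04,
         4.77391912e-04],
       [ 1.14366274e-03, -2.44950895e-01,  9.69534812e-01,
         1.97431116e+01],
       [ 0.00000000e+00,  0.00000000e+00,  0.00000000e+00,
         1.00000000e+00]])}
```

View pics/scene0.png

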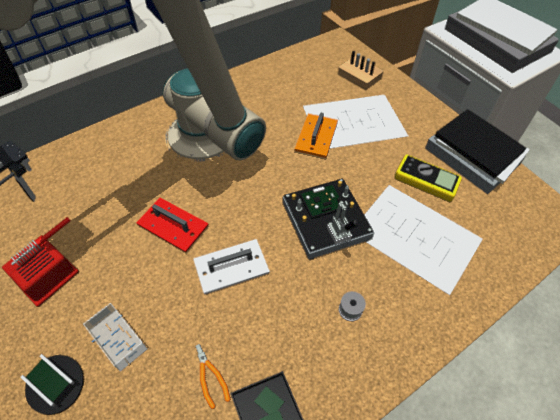

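View pics/top0.png

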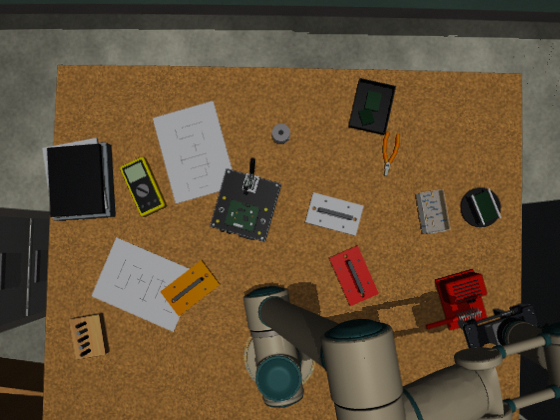

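The scene view shows the silver plate at about (232,265) beside the fixture at (328,217). The red and orange ones are decoys. In the top view the plate is at (335,213), the fixture at (246,205) and the clamp handle at (252,165), pointing away from the robot. I'll enlarge that part of the top view.

```bash
cat > h.py <<'E'
import numpy as np,cv2
from scipy.spatial.transform import Rotation as Ro
from workcell import manip
def ray(cam,uv,s=None):
    m=manip.camera_model(cam);K=m["intrinsics"]
    p=cv2.undistortPoints(np.array([[uv]],float),K,np.array([m["k1"],0,0,0]))[0,0]
    T=m["pose"] if "pose" in m else tcp(s)@m["hand_eye"]
    return T[:3,3],T[:3,:3]@np.array([p[0],p[1],1])
def tcp(s):
    T=np.eye(4);T[:3,:3]=Ro.from_euler("xyz",s["ee_rot"]).as_matrix();T[:3,3]=s["eef_pos"];return T
def at(cam,uv,z,s=None):
    o,d=ray(cam,uv,s);return o+d*(z-o[2])/d[2]
def proj(cam,P,s=None):
    m=manip.camera_model(cam);T=m["pose"] if "pose" in m else tcp(s)@m["hand_eye"]
    Ti=np.linalg.inv(T);r=cv2.Rodrigues(Ti[:3,:3])[0]
    return cv2.projectPoints(np.array(P,float).reshape(-1,1,3),r,Ti[:3,3],m["intrinsics"],np.array([m["k1"],0,0,0]))[0][:,0]
E
python3 - <<'E'
import cv2
a=cv2.imread("pics/top0.png")[150:250,205:370]
cv2.imwrite("pics/topc.png",cv2.resize(a,None,fx=4.8,fy=4.8,interpolation=cv2.INTER_CUBIC))
E
```

```text
(no output)
```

View pics/topc.png

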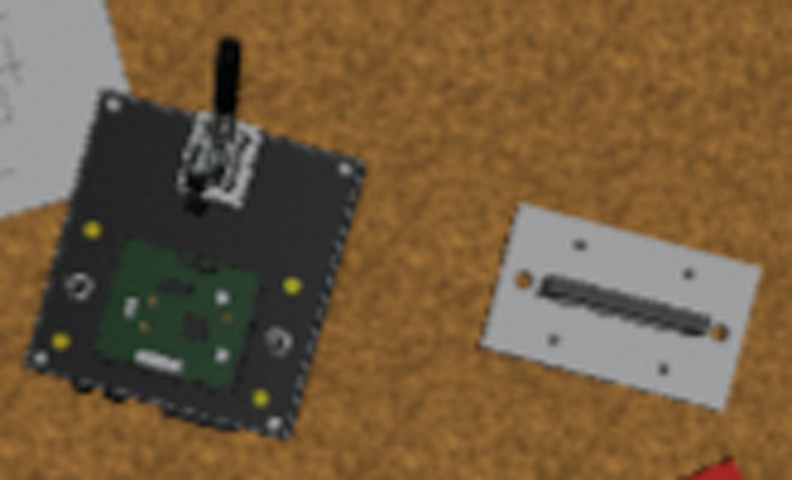

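The crop shows the standoffs at (92,230), (292,286), (61,342) and (261,398). The plate corners are at (520,203), (762,268), (724,411) and (482,347).

```bash
cat > m.py <<'E'
from h import *
f=lambda p,z:at("top",(205+(p[0]+.5)/4.8-.5,150+(p[1]+.5)/4.8-.5),z)
S=[f(p,59) for p in [(92,230),(292,286),(61,342),(261,398)]]
c=np.mean(S,0);ydir=(S[0]-S[1]+S[2]-S[3]);print("fixture",c,np.arctan2(-ydir[0],ydir[1]), np.linalg.norm(ydir)/2)
C=[f(p,18) for p in [(520,203),(762,268),(724,411),(482,347)]]
p=np.mean(C,0);yd=C[0]-C[1]+C[3]-C[2];print("plate",p,np.arctan2(-yd[0],yd[1]),np.linalg.norm(yd)/2)
s=manip.observe();T=tcp(s);print(T.round(3))
E
python3 m.py
```

```text
fixture [450.69165303 130.25353373  59.        ] -0.2470228204377231 136.1190085099454
plate [ 464.09161464 -164.4382507    18.        ] -0.2360024735626451 167.68694478136166
[[ 9.48000e-01  3.17000e-01 -0.00000e+00  1.82349e+02]
 [ 3.17000e-01 -9.48000e-01  2.00000e-03 -5.45127e+02]
 [ 0.00000e+00 -2.00000e-03 -1.00000e+00  4.03941e+02]
 [ 0.00000e+00  0.00000e+00  0.00000e+00  1.00000e+00]]
```

Emit:
arm_command([
  [[4.85,-3.4,0,0],[4.85,-3.4,0,0],[4.85,-3.4,0,0],[4.85,-3.4,0,0],[4.85,-3.4,0,0],[4.85,-3.4,0,0],[4.85,-3.4,0,0],[4.85,-3.4,0,0],[0,0,0,-9.7],[0,0,0,-9.7],[0,0,0,-9.7],[0,0,0,-9.7]],
], fingers=1, force=40)

```text
t: 1.6
eef_pos: [464.0, -164.1, 404.2]
ee_rot: [-3.141, 0.0, 1.006]
force: [0.9, -0.8, 0.4]
width: 1.004
gripper_force: 0.0
```

Emit:
arm_command([
  [[0,0,0,-9.6],[0,0,0,-9.6],[0,0,0,0],[0,0,0,0]],
])

```text
t: 2.1
eef_pos: [464.0, -164.3, 404.5]
ee_rot: [-3.141, -0.0, 1.333]
force: [-0.0, -0.3, 0.7]
width: 0.999
gripper_force: 0.0
```

```bash
python3 - <<'E'
from h import *
s=manip.observe();print(s["t"],s["eef_pos"],s["ee_rot"],s["force"])
np.save("s1.npy",s,allow_pickle=True)
im=manip.snapshot("wrist");cv2.imwrite("pics/w1.png",im)
print(proj("wrist",[[464,-164.4,18],[464,-164.4,54]],s))
E
```

```text
2.1 [ 464.02388943 -164.25927532  404.50020391] [-3.14128273e+00 -1.31017775e-05  1.33274556e+00] [-0.0386039  -0.28081821  0.67893721]
[[278.67929216 189.59272889]
 [278.66365559 196.61093114]]
```

View pics/w1.png

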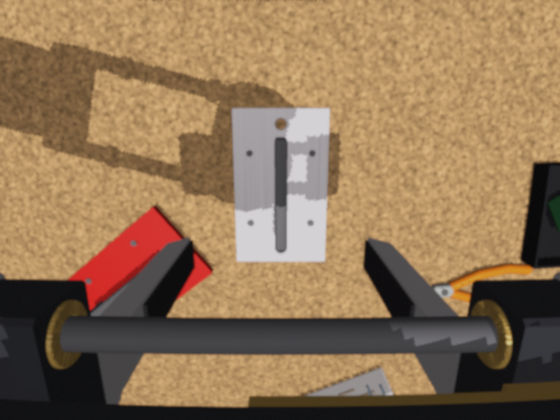

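The wrist view shows the silver plate with corners at about (232,108), (330,108), (326,262) and (236,262), its bar at u≈281, and the fingers straddling the view below. I'll turn those into an offset.

```bash
cat > w.py <<'E'
from h import *
s=np.load("s1.npy",allow_pickle=True).item()
g=cv2.imread("pics/w1.png")
hsv=cv2.cvtColor(g,cv2.COLOR_BGR2HSV)
C=np.array([at("wrist",p,18,s) for p in [(232,108),(330,108),(326,262),(236,262)]])
print(C.round(1)); c=C.mean(0); l=C[0]-C[3]+C[1]-C[2]
print("centre",c,"yaw of long axis",np.arctan2(l[1],l[0]),np.linalg.norm(l)/2)
b=[at("wrist",p,60,s) for p in [(280.5,138),(281,250)]];print("bar",b,np.mean(b,0))
T=tcp(s);print("tool shift",T[:3,:3].T@(c-T[:3,3]))
E
python3 w.py
```

```text
[[ 437.4  -70.6   18. ]
 [ 534.9  -94.    18. ]
 [ 496.8 -258.5   18. ]
 [ 397.1 -234.6   18. ]]
centre [ 466.57832883 -164.40974454   18.        ] yaw of long axis 1.3365519809653155 168.8627397562581
bar [array([ 478.86365361, -109.80866369,   60.        ]), array([ 453.84580417, -216.64567703,   60.        ])] [ 466.35472889 -163.22717036   60.        ]
tool shift [  0.45106958   2.6376713  386.49941093]
```

Emit:
arm_command([
  [[0,0.25,3,0],[0,0,4,0],[0,0,4,0],[0,0,3,0],[0,0,2,0],[0,0,1,0],[0,0,0,0],[0,0,0,0]],
])

```text
t: 3.15
eef_pos: [466.9, -165.1, 235.4]
ee_rot: [3.14, 0.001, 1.335]
force: [-0.6, 0.4, 0.3]
width: 1.003
gripper_force: 0.0
```

Emit:
arm_command([
  [[0,0,0,0],[0,0,0,0],[0,0,0,0],[0,0,0,0],[0,0,0,0],[0,0,0,0],[0,0,0,0],[0,0,0,0]],
], fingers=-1, force=40)

```text
t: 4.15
eef_pos: [466.5, -164.9, 234.6]
ee_rot: [-3.142, 0.0, 1.335]
force: [0.7, -0.3, -0.7]
width: 0.185
gripper_force: 0.0
```

Emit:
arm_command([
  [[0,0,0,0],[0,0,0,0],[0,0,0,0],[0,0,0,0]],
])

```text
t: 4.65
eef_pos: [466.1, -164.8, 234.5]
ee_rot: [-3.14, 0.0, 1.335]
force: [-2.7, 0.8, 1.6]
width: 0.123
gripper_force: 40.0
```

Emit:
arm_command([
  [[0,0,-0.5,0],[0,0,-1,0],[0,0,-2,0],[0,0,-3,0],[0,0,-4,0],[0,0,-4,0],[0,0,-3,0],[0,0,-1,0],[0,0,0,0]],
])

```text
t: 5.78
eef_pos: [466.4, -164.8, 419.7]
ee_rot: [3.141, 0.0, 1.335]
force: [-0.4, 0.1, -5.0]
width: 0.125
gripper_force: 40.0
```

Emit:
arm_command([
  [[1,-1,0,0.6],[2,-2,0,0],[2.5,-2.5,0,0],[2,-2,0,0],[1.2,-1,0,0],[0,0,0,0],[0,0,0,0]],
])

```text
t: 6.65
eef_pos: [405.7, -60.3, 419.6]
ee_rot: [3.141, 0.001, 1.325]
force: [0.5, 0.1, -5.1]
width: 0.125
gripper_force: 40.0
```

```bash
cat > look.py <<'E'
from h import *
import sys
n=sys.argv[1]
s=manip.observe();np.save(f"s{n}.npy",s,allow_pickle=True);print(s["t"],s["eef_pos"],s["ee_rot"])
im=manip.snapshot("wrist");cv2.imwrite(f"pics/w{n}.png",im)
c=np.array([453,130.5,0]);a=-.247;R=Ro.from_euler("z",a).as_matrix()
P=[[0,68,87],[0,-68,87],[38,68,59],[-38,68,59],[38,-68,59],[-38,-68,59]]
print(proj("wrist",[c+R@p for p in P],s).round(1))
E
python3 look.py 2
```

```text
6.65 [405.70531576 -60.32380113 419.56588384] [3.14084931e+00 7.90833484e-04 1.32458084e+00]
[[ 278.2 -128.9]
 [ 277.7   51.8]
 [ 322.4 -106.6]
 [ 234.  -106.8]
 [ 318.9   58. ]
 [ 236.7   57.7]]
```

View pics/w2.png

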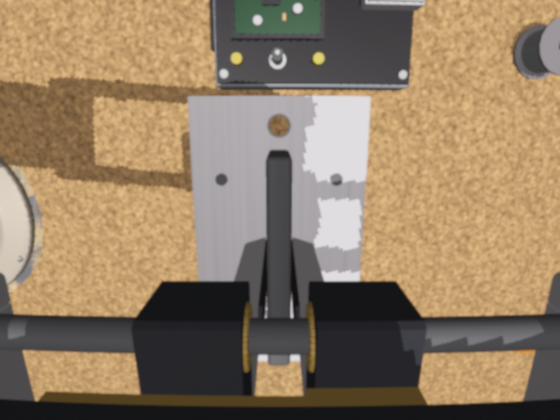

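The near pin top is at (277.5,52) and the standoffs are at (236,58) and (319,58), all as predicted. The held plate's hole is at (278.5,125). Now I'll look at the far pin.

Emit:
arm_command([
  [[2,0,0,0],[3,0,0,0],[4,0,0,0],[3,0,0,0],[1.6,0,0,0],[0,0,0,0],[0,0,0,0]],
])

```text
t: 7.58
eef_pos: [438.3, 71.2, 419.5]
ee_rot: [-3.141, 0.001, 1.324]
force: [0.6, 0.2, -4.6]
width: 0.122
gripper_force: 40.0
```

```bash
python3 look.py 3; python3 - <<'E'
from h import *
s=np.load("s2.npy",allow_pickle=True).item();T=tcp(s)
print("hole in tool",T[:3,:3].T@(at("wrist",(278.5,125),s["eef_pos"][2]-216.5,s)-T[:3,3]))
for p in[(188.5,97),(370.5,97)]:print((T[:3,:3].T@(at("wrist",p,s["eef_pos"][2]-216.5,s)-T[:3,3])).round(1))
im=cv2.imread("pics/w3.png")[0:150,150:400];cv2.imwrite("pics/w3c.png",cv2.resize(im,None,fx=3,fy=3))
im=cv2.imread("pics/w2.png")[20:170,150:400];cv2.imwrite("pics/w2c.png",cv2.resize(im,None,fx=3,fy=3))
E
```

```text
7.575 [438.29395744  71.18483551 419.46639787] [-3.14128018e+00  1.33090251e-03  1.32398455e+00]
[[278.7  50.9]
 [278.4 207.3]
 [319.9  57.1]
 [237.6  56.9]
 [316.  200.7]
 [240.8 200.5]]
hole in tool [ 6.92171979e+01 -1.05315364e-01  2.16445310e+02]
[ 84.3 -49.3 216.4]
[ 84.5  50.2 216.5]
```

View pics/w3c.png

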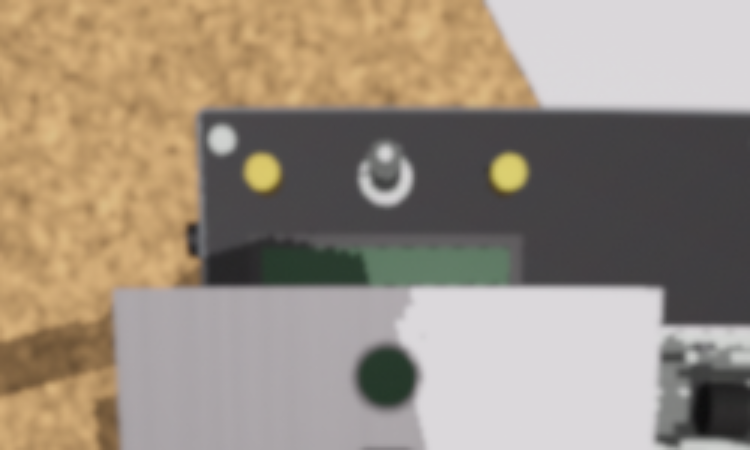

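View pics/w2c.png

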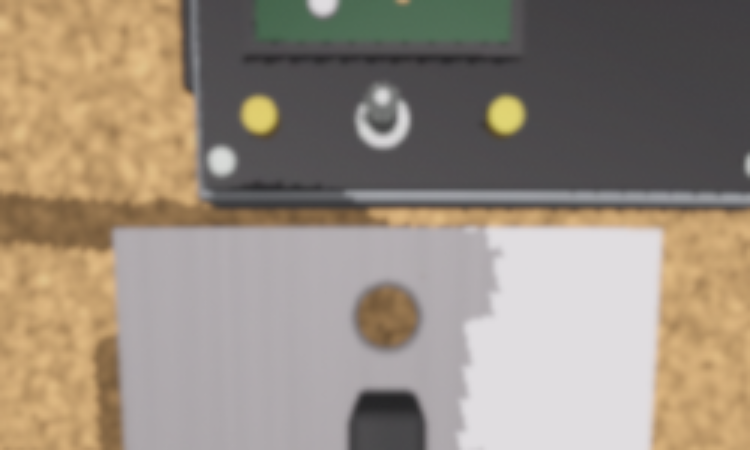

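The far pin's top is at (278,50.5), with standoffs at (237.2,57.2) and (319.5,57.2). The near pin's top is at (276.8,51.5), with standoffs at (236.5,58.2) and (318.5,58.2). I'll solve the fixture pose from these.

```bash
python3 - <<'E'
from h import *
s2,s3=[np.load(f"s{i}.npy",allow_pickle=True).item() for i in(2,3)]
N=[(s2,(276.8,51.5),87),(s2,(236.5,58.2),59),(s2,(318.5,58.2),59)]
F=[(s3,(278,50.5),87),(s3,(237.2,57.2),59),(s3,(319.5,57.2),59)]
n=[at("wrist",p,z,s) for s,p,z in N];f=[at("wrist",p,z,s) for s,p,z in F]
print(np.round(n,1),np.round(f,1))
pn=np.mean([n[0],(n[1]+n[2])/2],0);pf=np.mean([f[0],(f[1]+f[2])/2],0)
d=pf-pn;yaw=np.arctan2(d[1],d[0]);c=(pn+pf)/2;print("c",c,"yaw",yaw,np.linalg.norm(d[:2]))
T=tcp(s3)
h=T[:3,:3].T@(at("wrist",(278.8,125.2),s3["eef_pos"][2]-216.5,s3)-T[:3,3])
print("hole",h)
v=T[:3,:3].T@(c-T[:3,3]);print("tool shift to centre",v[:2], "yaw err deg",np.degrees(yaw-s3["ee_rot"][2]))
E
```

```text
[[435.7  65.   87. ]
 [399.3  73.5  59. ]
 [472.8  55.2  59. ]] [[469.1 196.9  87. ]
 [432.4 205.6  59. ]
 [506.1 187.1  59. ]]
c [452.50564748 130.63272892  73.        ] yaw 1.3234040859324665 136.10765393886112
hole [6.91095332e+01 6.11068619e-02 2.16408205e+02]
tool shift to centre [61.57956866 -0.63467022] yaw err deg -0.03325802259157435
```

Emit:
arm_command([
  [[2,-0.06,0,0],[2.5,0,0,0],[1.6,0,0,0],[0,0,2,0],[0,0,3,0],[0,0,2.5,0],[0,0,1,0],[0,0,0.5,0],[0,0,0,0],[0,0,0,0]],
])

```text
t: 8.88
eef_pos: [453.0, 131.4, 330.5]
ee_rot: [3.14, -0.001, 1.325]
force: [0.8, 0.2, -4.4]
width: 0.128
gripper_force: 40.0
```

```bash
python3 - <<'E'
from h import *
s=manip.observe();T=tcp(s);print(s["eef_pos"],s["force"]);v=T[:3,:3].T@(np.array([452.51,130.63,0])-T[:3,3]);print(v[:2]-[.8,0])
E
```

```text
[452.97621932 131.35408541 330.49461332] [ 0.8096969   0.20074966 -4.36510199]
[-1.8035049  -0.87538027]
```

Emit:
arm_command([
  [[-0.05,0,0,0]],
])

```text
t: 9.0
eef_pos: [452.7, 130.9, 330.3]
ee_rot: [3.14, -0.0, 1.325]
force: [-0.4, -0.3, -4.7]
width: 0.122
gripper_force: 40.0
```

Emit:
arm_command([
  [[0,0,0,0]],
])

```text
t: 9.12
eef_pos: [452.5, 130.8, 330.0]
ee_rot: [3.141, -0.0, 1.325]
force: [-0.2, 0.1, -5.5]
width: 0.12
gripper_force: 40.0
```

Emit:
arm_command([
  [[0,0,0,0]],
])

```text
t: 9.25
eef_pos: [452.5, 130.9, 329.8]
ee_rot: [3.141, 0.0, 1.325]
force: [0.2, -0.7, -5.5]
width: 0.121
gripper_force: 40.0
```

Emit:
arm_command([
  [[0,0,0,0]],
])

```text
t: 9.38
eef_pos: [452.4, 130.9, 329.7]
ee_rot: [3.142, 0.0, 1.325]
force: [-0.3, -0.2, -4.7]
width: 0.121
gripper_force: 40.0
```

Emit:
arm_command([
  [[-0.08,0,0.3,0],[0,0,0.5,0],[0,0,0.5,0],[0,0,0.3,0],[0,0,0.2,0],[0,0,0.2,0],[0,0,0.2,0],[0,0,0.2,0]],
])

```text
t: 10.38
eef_pos: [452.3, 130.1, 305.6]
ee_rot: [3.141, 0.0, 1.325]
force: [-0.4, 0.4, -4.7]
width: 0.127
gripper_force: 40.0
```

Emit:
arm_command([
  [[0,0,0,0],[0,0,0,0]],
])

```text
t: 10.62
eef_pos: [452.3, 130.1, 305.7]
ee_rot: [3.141, 0.0, 1.325]
force: [0.4, -0.4, -4.2]
width: 0.124
gripper_force: 40.0
```

Emit:
arm_command([
  [[0,0,0.3,0],[0,0,0.3,0],[0,0,0.3,0],[0,0,0.25,0],[0,0,0.2,0],[0,0,0.1,0],[0,0,0,0],[0,0,0,0]],
])

```text
t: 11.62
eef_pos: [452.3, 130.1, 291.2]
ee_rot: [3.141, -0.0, 1.325]
force: [-0.3, -0.3, -4.7]
width: 0.123
gripper_force: 40.0
```

Emit:
arm_command([
  [[0,0,0.05,0],[0,0,0,0]],
])

```text
t: 11.88
eef_pos: [452.2, 130.1, 290.7]
ee_rot: [3.142, 0.0, 1.325]
force: [-0.6, -1.3, -5.4]
width: 0.123
gripper_force: 40.0
```

Emit:
arm_command([
  [[0,0,0.06,0],[0,0,0,0],[0,0,0,0]],
])

```text
t: 12.25
eef_pos: [452.3, 130.1, 290.1]
ee_rot: [3.141, 0.0, 1.325]
force: [-1.1, -0.6, -4.9]
width: 0.123
gripper_force: 40.0
```

Emit:
arm_command([
  [[0,0,0.05,0],[0,0,0,0],[0,0,0,0]],
])

```text
t: 12.62
eef_pos: [452.3, 130.1, 289.6]
ee_rot: [3.141, -0.0, 1.325]
force: [-0.0, -0.8, -3.4]
width: 0.124
gripper_force: 40.0
```

Contact is starting: the vertical reading has begun to unload.

Emit:
arm_command([
  [[0,0,0.05,0],[0,0,0,0],[0,0,0,0]],
])

```text
t: 13.0
eef_pos: [452.3, 130.1, 289.4]
ee_rot: [3.141, -0.0, 1.325]
force: [-1.8, -0.1, 1.0]
width: 0.123
gripper_force: 40.0
```

Emit:
arm_command([
  [[0,0,0.03,0],[0,0,0,0],[0,0,0,0]],
])

```text
t: 13.38
eef_pos: [452.3, 130.1, 288.8]
ee_rot: [3.141, 0.0, 1.325]
force: [-1.3, -0.2, 2.1]
width: 0.123
gripper_force: 40.0
```

Emit:
arm_command([
  [[0,0,0,0],[0,0,0,0],[0,0,0,0],[0,0,0,0],[0,0,0,0],[0,0,0,0]],
], fingers=-0.2)

```text
t: 14.12
eef_pos: [452.3, 130.1, 288.7]
ee_rot: [3.142, 0.0, 1.325]
force: [0.3, 0.0, -1.0]
width: 0.402
gripper_force: 0.0
```

Emit:
arm_command([
  [[0,0,-1,0],[0,0,-2,0],[0,0,-4,0],[0,0,-4,0],[0,0,-4,0],[0,0,-2,0],[0,0,0,0]],
])

```text
t: 15.0
eef_pos: [452.4, 130.1, 460.8]
ee_rot: [3.137, -0.002, 1.325]
force: [0.4, -0.2, 0.2]
width: 0.401
gripper_force: 0.0
```

```bash
python3 look.py 4
```

```text
15.0 [452.37330417 130.14281668 460.83931402] [ 3.13726107e+00 -1.64069987e-03  1.32467541e+00]
[[277.7 125. ]
 [277.4 253.1]
 [312.9 125. ]
 [242.3 124.7]
 [309.8 244.4]
 [244.8 244.3]]
```

View pics/w4.png

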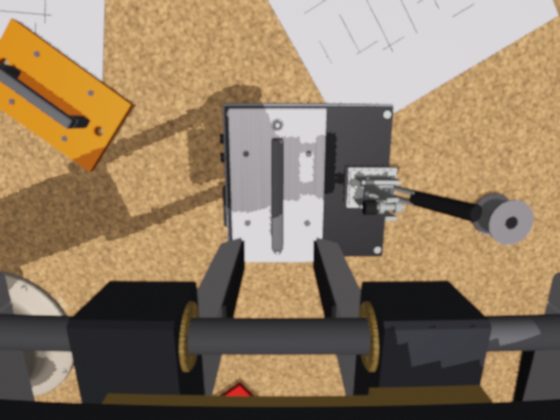

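The plate sits over both pins: the far pin shows through its hole at (278,125). The clamp handle runs from (395,187) to its tip at about (478,213), with the reel beyond it at (512,222). I'll check the handle geometry and the reel position.

```bash
python3 - <<'E'
from h import *
s=np.load("s4.npy",allow_pickle=True).item()
c=np.array([452.5,130.6,0]);R=Ro.from_euler("z",-.2474).as_matrix()
print(proj("wrist",[c+R@p for p in [[162,0,175],[152,0,152],[134,0,113]]],s).round(1))
print("reel",R.T@(at("wrist",(512,222),42,s)-c))
T=tcp(s);print("tool at fixture",R.T@(T[:3,3]-c))
E
```

```text
[[476.5 213.9]
 [451.  207.1]
 [413.9 197.6]]
reel [290.28801658 -45.52209301  42.        ]
tool at fixture [-1.08813919e-02 -4.74288959e-01  4.60839314e+02]
```

Emit:
arm_command([
  [[0.05,2,0,0],[0,4,0,0],[0,4,0,0],[0,2.8,0,0],[0,0,2,0],[0,0,3,0],[0,0,2.5,0],[0,0,1.5,0],[0,0,0.7,0],[0,0,0,0],[0,0,0,0]],
], fingers=-1, force=20)

```text
t: 16.42
eef_pos: [576.9, 99.4, 362.6]
ee_rot: [3.14, -0.0, 1.325]
force: [-0.5, 0.3, -0.3]
width: 0.006
gripper_force: 0.0
```

```bash
python3 - <<'E'
from h import *
s=manip.observe();c=np.array([452.5,130.6,0]);R=Ro.from_euler("z",-.2474).as_matrix()
print(s["width"],s["force"],R.T@(s["eef_pos"]-c)-[0,0,199])
cv2.imwrite("pics/sc.png",cv2.resize(manip.snapshot("scene")[130:280,230:430],None,fx=4,fy=4,interpolation=2))
r=75;k=np.radians(np.arange(65,-1,-6.5))
K=np.c_[120+r*np.cos(k)-8*np.sin(k)-12.5,84+r*np.sin(k)+8*np.cos(k)];print(K.round(1),np.diff(K,axis=0).round(1))
E
```

```text
0.006430387971272188 [-0.48852593  0.30355233 -0.28730863] [128.24266071   0.19142305 163.64994736]
[[131.9 155.4]
 [139.9 152.1]
 [147.4 148. ]
 [154.4 143.1]
 [160.8 137.4]
 [166.5 131. ]
 [171.4 124.1]
 [175.5 116.6]
 [178.8 108.7]
 [181.1 100.4]
 [182.5  92. ]] [[ 7.9 -3.2]
 [ 7.5 -4.1]
 [ 7.  -4.9]
 [ 6.4 -5.7]
 [ 5.7 -6.4]
 [ 4.9 -7. ]
 [ 4.1 -7.5]
 [ 3.3 -7.9]
 [ 2.3 -8.2]
 [ 1.4 -8.4]]
```

View pics/sc.png

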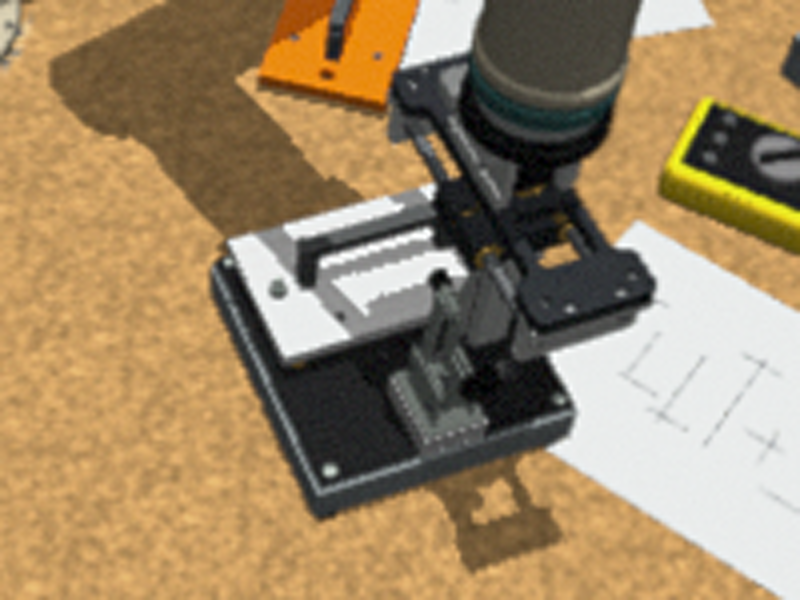

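Fingers are shut between the arm and the handle, tip at fixture (128,164), with the plate seated. Now the sweep.

Emit:
arm_command([
  [[0,0.37,0.8,0],[0,0.8,0.33,0],[0,0.75,0.4,0],[0,0.7,0.5,0],[0,0.64,0.57,0],[0,0.57,0.64,0],[0,0.49,0.7,0],[0,0.41,0.75,0]],
])

```text
t: 17.48
eef_pos: [622.8, 87.8, 314.3]
ee_rot: [3.141, -0.0, 1.325]
force: [0.0, -0.3, 1.0]
width: 0.005
gripper_force: 0.4
```

Emit:
arm_command([
  [[0,0.33,0.79,0],[0,0.23,0.82,0],[0,0.14,0.8,0],[0,0,0,0],[0,0,0,0]],
])

```text
t: 18.1
eef_pos: [629.1, 86.1, 291.2]
ee_rot: [3.141, 0.0, 1.325]
force: [-0.7, -0.6, 5.7]
width: 0.006
gripper_force: 2.7
```

Emit:
arm_command([
  [[0,0,0.1,0],[0,0,0.1,0],[0,0,0,0],[0,0,0,0]],
])

```text
t: 18.6
eef_pos: [628.9, 86.2, 290.9]
ee_rot: [3.14, -0.0, 1.325]
force: [-3.0, 0.6, 13.1]
width: 0.002
gripper_force: 6.6
```

The force rises stiffly, so the handle is at its stop. I'll withdraw and check.

Emit:
arm_command([
  [[0,0,-0.5,0],[0,0,-2,0],[0,0,-4,0],[0,0,-5,0],[0,0,-5,0],[0,0,-3,0],[0,0,0,0],[0,0,0,0]],
])

```text
t: 19.6
eef_pos: [628.9, 86.2, 481.5]
ee_rot: [-3.138, 0.001, 1.325]
force: [-0.5, 0.2, -1.0]
width: 0.002
gripper_force: 0.0
```

```bash
python3 - <<'E'
from h import *
s=manip.observe();a=manip.snapshot("wrist");b=manip.snapshot("scene")[130:280,230:430]
cv2.imwrite("pics/f.png",np.hstack([cv2.resize(a,(400,300)),cv2.resize(b,(400,300))]))
c=np.array([452.5,130.6,0]);R=Ro.from_euler("z",-.2474).as_matrix()
P=[c+R@p for p in [[220,0,84],[152,0,84]]]
print(s["force"],proj("wrist",P,s)/1.4,(proj("scene",P)-[230,130])*2+[400,0])
E
```

```text
[-0.45195969  0.2049293  -1.0316281 ] [[224.40641427 133.9126382 ]
 [180.59284526 133.73055323]] [[661.43985877 264.61104729]
 [636.57329103 217.98408633]]
```

View pics/f.png

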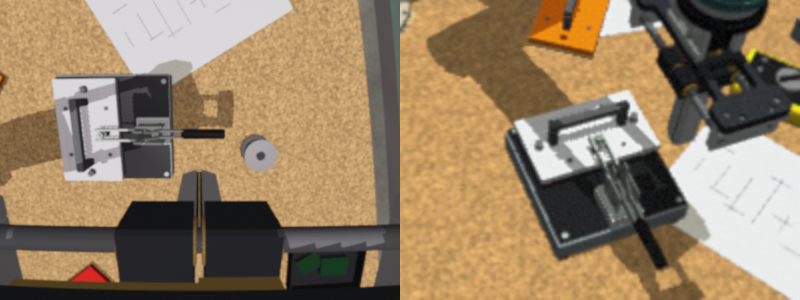

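The handle lies level, with its tip at (224,134) where a closed handle should show. The clamp arm is down on the plate, the plate is seated, and the reel is undisturbed.

```bash
python3 -c "
from workcell import manip
print(manip.job_done())"
```

```text
the job is handed in; nothing more can be done
None
```

The press plate is seated over both guide pins and the toggle clamp is closed at its stop, going by the last pictures and the push force; the job is handed in at about 20 s, with no verdict shown.

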